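# Load a fresh paper roll onto the roll stand

### The arm

A 7-joint arm with a two-finger parallel gripper is mounted at the origin on the work surface; the furniture and walls round the work are solid. World frame = base frame: x ahead of the robot, y to its left, z up, the work surface at z = 0. Lengths are in m, angles in rad, forces in N, time in s.
With the tool pointing down it reaches from about 0.4 to 0.925 m from the base axis. Payload 5.6 kg.
Tool frame: the origin (TCP) lies midway between the tips of the shut fingers; the grasp point (between the pads) lies pinch_z behind it (pinch_z is the distance from the TCP to the grasp point, in m); z points along the fingers, y is the direction in which the jaws open and shut (so a half turn about z gives the same grasp; the last joint's range is limited). The gripper opens to 85 mm and grips with 20 to 120 N. Pads are 22 mm wide; open, the fingers measure 114 mm over their backs; the gripper's body (76 mm by 85 mm) begins 54 mm behind the grasp point. The pads swing forward as they close: fully open they stand 13 mm farther back than shut.
Start: joints at [1.286, 0.468, -0.012, 1.603, 0.006, 1.071, -0.056], TCP at [0.156, -0.631, 0.202] pointing down, gripper open.
Joint ranges: [-2.53, 2.53], [-0.31, 2.02], [-1.57, 1.55], [0.28, 2.44], [-1.29, 4.43], [0.15, 1.84], [-2.92, 2.92]. Speed limits (rad/s): [2.57, 2.57, 3.14, 3.14, 3.14, 3.14, 3.14].

### API

Orientations are given as a unit quaternion [x, y, z, w].
In Python, from station import * gives the robot as it stands. The module is installed in compiled form; this text tells all that it offers. Calls block until the motion is done:
- move_ptp(position, orientation): joint-space move of the TCP to a pose.
- move_linear(position, feed=0.15, attitude=None, until_force=None): straight line of the TCP; attitude=None keeps the orientation; feed is the mean speed in m/s. With until_force (N) it stops when the force on the tool has changed by that much, and returns True; else False.
- move_joints(angles): joint-space move.
- move_gripper(opening, grip_force=None): finger opening in m; grip_force is the grip in N (None keeps the last); returns when the fingers have stopped.
- hold(seconds).
- ik(position, orientation): joint angles nearest the present ones, or None.
- capture(name): name is "scene" or "top" or "wrist"; returns (picture, depth): 384x512x3 uint8, red, green, blue; 384x512 float32, m along the optical axis (not along the pixel's ray), 0 where there is no reading.
- camera_params(name): a dict with "intrinsics" (3x3 intrinsics, pixels), "dist_coeffs" ([k1, k2, p1, p2, k3] as OpenCV has them; the pictures are not rectified), "R" (3x3) and "t" (3): a world point X has camera coordinates R X + t. Camera axes: x right, y down, z forward; pixel columns grow to the right and rows downward; lengths in m; the calibration is good to about 2 mm. A picture is of the moment at which its call begins: read the wrist's pose just before it. camera_params takes no time and is no camera call; for the wrist camera it gives the pose at the moment of the call.
A pose or a line that the arm cannot do raises MotionError and nothing moves.
- close_job(): hands the job in, once; it reports no verdict.
Readings, each from a call of its own:
- get_time_s(): time.
- get_qpos(): joint angles.
- get_joint_velocities(): joint speeds.
- get_effort(): joint torques, N m.
- get_position(): TCP position.
- get_tool_rot(): TCP orientation.
- get_wrist_force(): force on the tool from outside, world axes, zero at the start.
- get_wrist_torque(): the same for the moment, N m.
- get_width(): finger opening in m.
Only numpy, scipy, OpenCV 4.12 (cv2) and the standard library are available. Lean on these libraries where they do the work, as an engineer would, in place of code of your own. Each camera call takes 0.05 s, during which the arm holds its last target. There are 200 camera calls.

### The job

Reload the roll stand with wrapping paper: take the full roll off its slanted peg on the rack, slide it down the stand's upright spindle and turn it until its notched foot drops over the hub's ribs and it sits fully home, lowering it gently and never dropping it. Then swing the stand's tension arm in until its sleeve lies against the paper, and let go. Leave the nearly used roll and everything else as it stands.

Things in the scene. Friction and masses are not known exactly. Their poses are not given: they have to be found in the camera images.
- full_roll: Full roll: pale brown paper 84 mm across on a cardboard core of 38 mm outside, 26 mm bore; 0.35 kg. It leans 30 degrees on a peg of the rack. Origin: centre of its underside; z runs up the bore. Along z: black foot 0 to 14 mm (four posts within 55 mm across; between them four open notches 14 mm wide, along the body's +x, +y, -x, -y), paper 14 to 104 mm, bare core 104 to 150 mm (the grip).
- used_roll: Nearly used roll on the rack's other peg: same core, foot and height, but its paper is only 47 mm across. To be left alone. Same origin and axes.
- rack: Fixed wooden rack, 220 mm wide (y), 110 deep (x), 80 high: a board sloping 30 degrees, low edge at its front (-x), with two dowels square to it, 20 mm across and 60 mm long, at y = +55 and -55 mm; so they lean 30 degrees from vertical toward -x. Either dowel may hold the full roll. Origin: centre of its underside.
- stand: Fixed stand: foot 150 mm across, 14 high; upright spindle 22 mm across; at its root a hub 66 mm across with four radial ribs 8 mm wide, 10 high, tapered on top, 90 degrees apart, out to 27 mm from the axis. The hub has a stiff drag brake (0.5 N m) and any, unreported angle. A roll on top of the ribs is 10 mm too high; over them it rests on the hub. Origin: underside on the spindle axis; z up.
- seat (a point): Point on the spindle's axis at the hub's flat top, 24.5 mm above the bench: where the origin of a fully seated roll lies (the rib tops are 10 mm higher still). Axes as the stand's.
- spindle_tip (a point): Top of the spindle, on its axis, 116 mm above the bench; full 22 mm diameter from 16 mm below this tip downward.
- tension_arm (a joint): Angle of the stand's tension arm about its upright pivot, rad; light friction holds it where it is left. 0: its sleeve just touches the paper of a seated full roll; larger: swung out, clockwise seen from above. Stops at -0.2 and 1.5.
- tension_rod (a point): On the axis of the tension arm's upright rod, 140 mm above the bench, midway between sleeve and ball; 52 mm from the pivot. Sleeve 14 mm across from 36 to 126 mm above the bench, then bare 8 mm rod up to a 16 mm ball centred at 164 mm.
- tension_pivot (a point): On the upright pivot axis of the tension arm, given 140 mm above the bench though the pivot itself ends at 36 mm; it is 88 mm from the spindle's axis. Axes as the stand's.
- cup: Clear cup of tea, 95 mm across, 132 mm high, standing loose. Origin: centre of its underside. To be left alone.
- small_shaker: Small seasoning shaker with a red lid, 68 mm across, 123 mm high, loose. Origin: centre of its underside. To be left alone.

How it is judged:
On the way, in this order (a step that is already met when the one before it is completed fails the run):
1. the full roll sits home on the hub, its notches over the ribs (z of full_roll in the frame of seat below 0.004 m and horizontal distance between full_roll and seat below 0.005 m and angle between full_roll's own z axis and vertical below 0.06 rad and height (world z) of full_roll above 0.015 m), for 0.2 s.
2. the tension arm lies against the paper (value of joint tension_arm below 0.1 rad), for 0.2 s.
At the end, for the whole second after the job is handed in: The full roll is fully seated and at rest: its origin less than 4 mm above the hub's flat top (site seat) and less than 5 mm from the spindle's axis, upright within 0.06 rad; and the tension arm's joint reads less than 0.1 rad (sleeve within about 5 mm of touching the paper) (all of step 1 and value of joint tension_arm below 0.1 rad and linear speed of full_roll below 0.02 m/s).
It fails at once if the roll was rammed onto the stand (more than 110 N) (contact force between full_roll and stand above 110 N).
It fails at once if the roll was let fall down the spindle (faster than 0.65 m/s close above the hub) (horizontal distance between full_roll and seat below 0.02 m and z of full_roll in the frame of seat below 0.06 m and linear speed of full_roll above 0.65 m/s).
It fails at once if the nearly used roll was shifted by more than 30 mm (distance of used_roll from where it was at the start of the episode above 0.03 m).
It fails at once if the cup was shifted by more than 30 mm or knocked over (distance of cup from where it was at the start of the episode above 0.03 m or angle between cup's own z axis and vertical above 0.4 rad).
It fails at once if the small shaker was shifted by more than 30 mm or knocked over (distance of small_shaker from where it was at the start of the episode above 0.03 m or angle between small_shaker's own z axis and vertical above 0.4 rad).
It also fails if it takes over 58 s, if anything falls off the work surface, if the arm or the gripper's body presses on something with over 40 N, if the wrist force passes 120 N, or if a joint passes its speed limit or range.

## Working session

There is one attempt and no reset: what is moved stays moved. The work goes in short steps, each a Python script; the robot and the scene stay as the last script left them, time stands still between calls to the robot, and variables do not carry over. Pictures are saved under pics/ and viewed, on a budget of 10 in all, crops included, one or two more only if the job needs it, and the job is handed in when it is done.

```bash
mkdir -p pics
cat > h.py <<'E'
from station import *
import numpy as np, cv2
from scipy.spatial.transform import Rotation as Ro
def snap(n,f):
    p=camera_params(n); im,d=capture(n)
    np.savez(f'pics/{f}.npz',im=im,d=d,K=p['intrinsics'],D=p['dist_coeffs'],R=p['R'],t=p['t'])
    cv2.imwrite(f'pics/{f}.png',im[:,:,::-1]); return im,d
def cloud(f):
    z=np.load(f'pics/{f}.npz'); d=z['d']; h,w=d.shape
    u,v=np.meshgrid(np.arange(w),np.arange(h))
    q=cv2.undistortPoints(np.stack([u.ravel(),v.ravel()],1).astype(np.float64).reshape(-1,1,2),z['K'],z['D']).reshape(h,w,2)
    P=np.dstack([q[...,0]*d,q[...,1]*d,d]); X=(P-z['t'].reshape(3))@z['R']
    X[d<=0]=np.nan
    return z['im'],X
def proj(f,X):
    z=np.load(f'pics/{f}.npz')
    return cv2.projectPoints(np.atleast_2d(X).astype(float),cv2.Rodrigues(z['R'])[0],z['t'].reshape(3,1),z['K'],z['D'])[0].reshape(-1,2)
E
python3 - <<'E'
from h import *
a,_=snap('scene','s0'); b,_=snap('top','t0')
cv2.imwrite('pics/st0.png',cv2.resize(np.vstack([a,b])[:,:,::-1],(512,768))[:, :])
for n in('s0','t0'):
    z=np.load(f'pics/{n}.npz'); print(n,-z['R'].T@z['t'].reshape(3), z['R'][2], z['K'][0,0])
print(get_time_s(),get_tool_rot(),get_position(),get_width())
try: print(pinch_z)
except Exception as e: print(e)
E
```

```text
s0 [-0.10678382  0.57736589  0.6847541 ] [ 0.63952974 -0.53339788 -0.55361395] 386.8515631271933
t0 [ 0.48914161 -0.00947519  1.18744966] [ 0.05652785  0.01484254 -0.99829069] 388.6055818127718
0.1 [ 9.92705663e-01  1.20560424e-01 -1.40836711e-04 -7.94066802e-04] [ 0.15546548 -0.63057092  0.20071809] 0.0856033724428644
0.0187
```

View pics/s0.png

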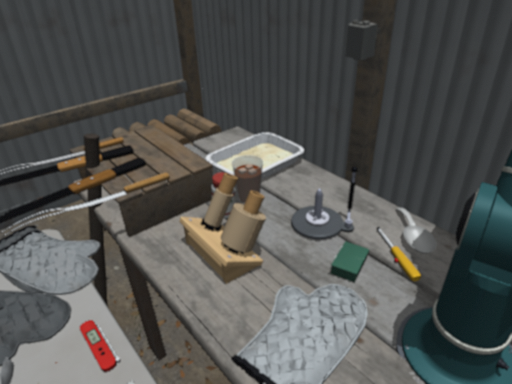

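View pics/t0.png

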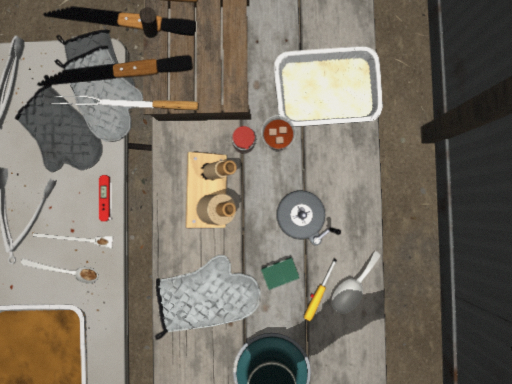

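Scene view: the rack is at about (225,240), with the full roll nearer the robot. Top view: full roll core top is near (228,209), used roll (232,168), stand (302,214), tension arm ball (335,231), shaker (244,137), cup (278,133).

Run:
```python
from h import *
im,X=cloud('t0')
for n,(u,v) in dict(core=(228,209),used=(232,168),tip=(303,214),standL=(285,215),ball=(335,231),shak=(244,137),cup=(278,133),rackbl=(192,224),rackbr=(226,224),racktl=(192,155),table=(260,240),tray=(330,60),walltop=(200,100)).items(): print(n,X[v,u].round(3))
a=cv2.resize(im[140:250,180:350],None,fx=4.5,fy=4.5,interpolation=cv2.INTER_CUBIC)
cv2.imwrite('pics/t0c.png',a[:,:,::-1])
im,Y=cloud('s0')
cv2.imwrite('pics/s0c.png',cv2.resize(im[140:290,170:370],None,fx=4,fy=4,interpolation=cv2.INTER_CUBIC)[:,:,::-1])
for n,(u,v) in dict(core=(254,198),ball=(354,170),tip=(319,192)).items(): print(n,Y[v,u].round(3))
```

```text
core [0.492 0.109 0.142]
used [0.6   0.095 0.163]
tip [ 0.474 -0.094  0.112]
standL [ 0.471 -0.048  0.012]
ball [ 0.429 -0.173  0.163]
shak [0.69  0.065 0.121]
cup [ 0.704 -0.03   0.097]
rackbl [0.451 0.221 0.074]
rackbr [0.446 0.132 0.001]
racktl [0.65  0.22  0.072]
table [ 0.396  0.029 -0.004]
tray [ 0.947 -0.197  0.011]
walltop [0.795 0.185 0.131]
core [0.479 0.12  0.181]
ball [ 0.422 -0.176  0.166]
tip [ 0.467 -0.094  0.11 ]
```

View pics/t0c.png

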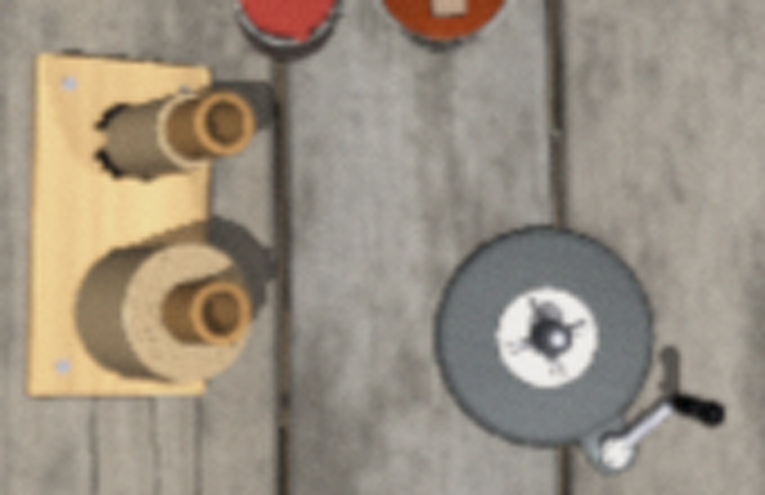

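View pics/s0c.png

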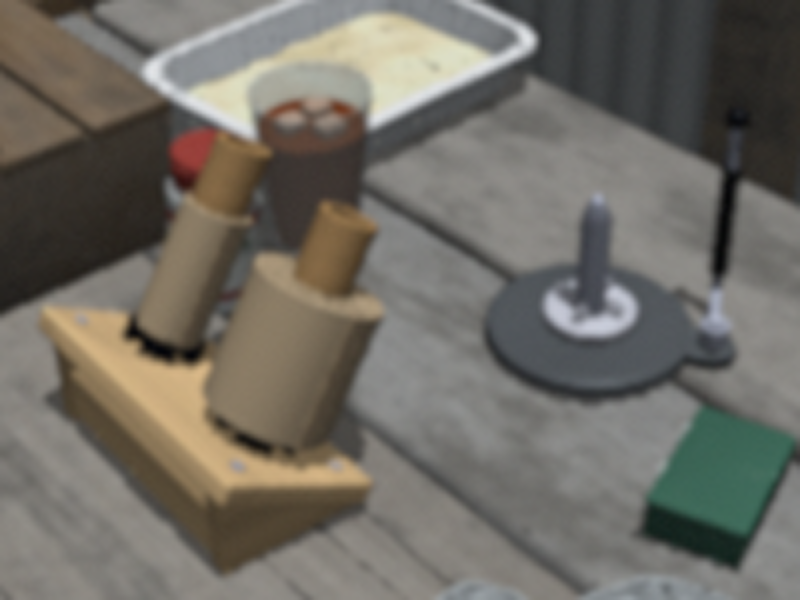

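Crops show: roll core mouth at (220,312) in the crop, stand hub (548,337) with ribs about 20° off the image axes, arm post (610,450) and rod/ball (710,410). Next I fit the geometry to the depth.

```bash
cat > fit.py <<'E'
from h import *
from scipy.optimize import least_squares
def pts(c,r,zmin,zmax,names=('t0','s0')):
    o=[]
    for n in names:
        im,X=cloud(n); P=X.reshape(-1,3)
        m=(np.hypot(P[:,0]-c[0],P[:,1]-c[1])<r)&(P[:,2]>zmin)&(P[:,2]<zmax); o.append(P[m])
    return o
def sd(r,z,R,z0,z1):
    a=r-R; b=np.abs(z-(z0+z1)/2)-(z1-z0)/2
    return np.hypot(np.maximum(a,0),np.maximum(b,0))+np.minimum(np.maximum(a,b),0)
def axis(p): 
    a=np.array([p[3],p[4],1.]); return a/np.linalg.norm(a)
def res(p,P,PR=.042):
    a=axis(p); Q=P-p[:3]; z=Q@a; r=np.linalg.norm(Q-z[:,None]*a,axis=1)
    return np.minimum(np.minimum(sd(r,z,PR,.014,.104),sd(r,z,.019,.104,.150)),sd(r,z,.0275,0,.014))
E
python3 - <<'E'
from fit import *
o=pts((.48,.14),.085,.075,.26); print([len(x) for x in o])
for P in (o[0],o[1],np.vstack(o)):
    f=least_squares(res,[.487,.18,.055,0,-.577],args=(P,),loss='soft_l1',f_scale=.002)
    print('roll',f.x[:3].round(4),axis(f.x).round(4),'tilt',np.degrees(np.arccos(axis(f.x)[2])).round(2),np.median(abs(res(f.x,P))).round(4))
# stand
def rs(p,P):
    z=P[:,2]-p[2]; r=np.hypot(P[:,0]-p[0],P[:,1]-p[1])
    return np.minimum(np.minimum(sd(r,z,.011,0,.104),sd(r,z,.033,0,.0245)),sd(r,z,.075,0,.014))
o=pts((.472,-.094),.09,.006,.12)
for P in (o[0],o[1],np.vstack(o)):
    f=least_squares(rs,[.472,-.094,0],args=(P,),loss='soft_l1',f_scale=.002); print('stand',f.x.round(4),np.median(abs(rs(f.x,P))).round(4))
for n in('t0','s0'):
    P=pts((.425,-.175),.04,.13,.18,(n,))[0]; print('rod',len(P),P.mean(0).round(4), P.max(0).round(4),P.min(0).round(4))
    P=pts((.425,-.16),.06,.02,.126,(n,))[0]; print('sleeve',len(P),np.median(P,0).round(4))
p=camera_params('wrist'); R=np.array(p['R']);T=Ro.from_quat(get_tool_rot()).as_matrix()
c=-R.T@np.ravel(p['t']); print('wristcam in tool',T.T@(c-get_position()),'look',T.T@R[2],'right',T.T@R[0],p['intrinsics'][0][0])
E
```

```text
[999, 1712]
roll [0.493  0.1794 0.0489] [-0.012  -0.4978  0.8672] tilt 29.87 0.001
roll [0.4918 0.1782 0.0507] [-0.0154 -0.5146  0.8573] tilt 30.99 0.0008
roll [0.4919 0.1789 0.0494] [-0.0123 -0.5079  0.8613] tilt 30.53 0.0011
stand [ 0.4679 -0.0968 -0.0017] 0.0017
stand [ 4.692e-01 -9.830e-02 -4.000e-04] 0.0011
stand [ 0.4691 -0.0982 -0.0011] 0.0015
rod 30 [ 0.4273 -0.1788  0.1661] [ 0.4344 -0.1731  0.1723] [ 0.4212 -0.1863  0.1302]
sleeve 133 [ 0.4214 -0.1437  0.0258]
rod 45 [ 0.4234 -0.1787  0.1552] [ 0.4305 -0.1741  0.172 ] [ 0.4179 -0.1834  0.1302]
sleeve 244 [ 0.4201 -0.1755  0.047 ]
wristcam in tool [ 0.07020307 -0.00044687 -0.17266538] look [-2.79796583e-01  6.27455906e-04  9.60059102e-01] right [ 3.92346336e-04  9.99999778e-01 -5.39215347e-04] 313.20292491290246
```

```bash
cat > plan.py <<'E'
from h import *
O=np.array([.492,.179,.0495]); a=np.array([-.012,-.505,.863]); a/=np.linalg.norm(a); S=np.array([.469,-.098])
def att(a,phi):
    x=np.cross([0,1,0],a); x/=np.linalg.norm(x); y=np.cross(a,x)   # frame about a
    yt=np.cos(phi)*x+np.sin(phi)*y; zt=-a; xt=np.cross(yt,zt)
    return Ro.from_matrix(np.stack([xt,yt,zt],1))
E
python3 - <<'E'
from plan import *
z=np.array([0,0,1.])
for d in range(-180,180,30):
    A=att(a,np.radians(d)); up=Ro.align_vectors([z],[a])[0]*A
    P=[(O+a*.21,A),(O+a*.107,A),(O+a*.182,A),(np.r_[S,.25],up),(np.r_[S,.1315],up)]
    P+= [(np.r_[S,.143],Ro.from_rotvec([0,0,np.radians(k)])*up) for k in(-50,50)]
    J=[ik(p,r.as_quat()) for p,r in P]
    print(d,[None if j is None else (round(float(j[4]),2),round(float(j[5]),2),round(float(j[6]),2)) for j in J])
E
```

```text
-180 [(-0.57, 1.05, -2.7), (-0.64, 0.82, -2.66), (-0.58, 0.99, -2.7), (-0.33, 1.11, -2.62), (-0.77, 1.01, -2.23), (0.75, 1.07, 1.74), (0.11, 0.83, -2.23)]
-150 [(-0.54, 1.04, -2.2), (-0.59, 0.8, -2.18), (-0.56, 0.98, -2.2), (0.05, 1.07, -2.53), (0.08, 0.8, -2.55), (0.75, 1.07, 2.26), (0.15, 0.83, -1.74)]
-120 [(-0.52, 1.03, -1.7), (-0.55, 0.79, -1.69), (-0.53, 0.97, -1.7), (0.07, 1.07, -2.02), (0.13, 0.8, -2.07), (0.06, 0.82, -2.88), (0.18, 0.84, -1.24)]
-90 [(-0.5, 1.03, -1.19), (-0.5, 0.78, -1.21), (-0.5, 0.96, -1.19), (0.08, 1.07, -1.51), (0.16, 0.81, -1.58), (0.1, 0.83, -2.39), (0.21, 0.84, -0.75)]
-60 [(-0.46, 1.01, -0.71), (-0.44, 0.76, -0.74), (-0.46, 0.94, -0.71), (0.1, 1.07, -1.0), (0.2, 0.81, -1.09), (0.13, 0.83, -1.9), (0.24, 0.85, -0.25)]
-30 [(-0.41, 1.0, -0.22), (-0.36, 0.74, -0.28), (-0.4, 0.93, -0.24), (0.11, 1.07, -0.49), (0.23, 0.82, -0.6), (0.17, 0.83, -1.41), (0.27, 0.85, 0.24)]
0 [(-0.36, 0.99, 0.25), (-0.27, 0.73, 0.16), (-0.34, 0.92, 0.23), (0.13, 1.08, 0.02), (0.27, 0.83, -0.1), (0.2, 0.84, -0.91), (0.3, 0.86, 0.74)]
30 [(-0.3, 0.97, 0.72), (-0.15, 0.72, 0.57), (-0.27, 0.9, 0.7), (0.14, 1.08, 0.53), (0.3, 0.83, 0.39), (0.23, 0.85, -0.42), (0.37, 0.88, 1.2)]
60 [(-0.25, 0.96, 1.2), (-0.1, 0.71, 1.06), (-0.21, 0.9, 1.17), (0.17, 1.08, 1.03), (0.34, 0.84, 0.88), (0.26, 0.85, 0.08), (0.75, 1.07, 1.39)]
90 [(-0.28, 0.97, 1.75), (-0.26, 0.73, 1.72), (-0.26, 0.9, 1.73), (0.19, 1.09, 1.54), (0.42, 0.87, 1.33), (0.29, 0.86, 0.57), (0.75, 1.07, 1.91)]
120 [(0.07, 0.95, 1.96), (0.4, 0.77, 1.65), (0.14, 0.89, 1.89), (0.43, 1.16, 1.84), (0.79, 1.07, 1.53), (0.34, 0.87, 1.05), (-0.72, 1.02, -2.44)]
150 [(0.07, 0.95, 2.49), (0.4, 0.77, 2.18), (0.14, 0.89, 2.42), (0.43, 1.16, 2.37), (0.79, 1.07, 2.06), (0.39, 0.89, 1.53), (0.07, 0.82, -2.72)]
```

Run:
```python
from plan import *
A=att(a,0); up=att(np.array([0,0,1.]),0)
move_ptp([.30,-.30,.36],up.as_quat()); print(get_time_s())
move_ptp([.469,-.098,.28],up.as_quat()); print(get_time_s())
im,_=snap('wrist','w1')
move_ptp(O+a*.20,A.as_quat()); print(get_time_s())
snap('wrist','w2')
z=proj('w1',[[*S,.03]])[0]; print(z); u,v=map(int,z)
c=cv2.resize(im[max(v-45,0):v+45,max(u-45,0):u+45],None,fx=6,fy=6,interpolation=cv2.INTER_CUBIC)
e=np.load('pics/w2.npz')['im']; cv2.imwrite('pics/m1.png',np.hstack([cv2.resize(c,(400,400)),cv2.resize(e,(400,400))])[:,:,::-1])
print(get_wrist_force())
```

```text
1.5667
2.6333
3.3833
[255.29510793 160.81297179]
[-0.43223108  0.43088157 -0.40874931]
```

View pics/m1.png

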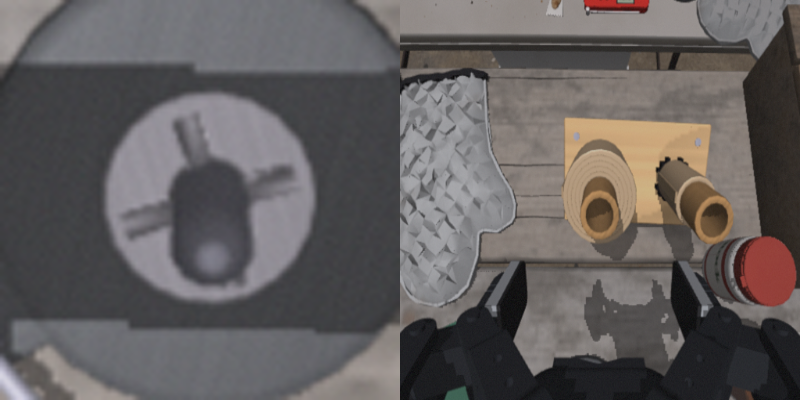

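Left (hub from the wrist): hub disc centre at (210,197), rib tips at (185,115), (295,172), (125,228). Right: the full-roll core mouth is at (600,212), centred between the fingers, and its neighbour is clear.

Run:
```python
from plan import *
z=np.load('pics/w1.npz'); R=z['R']; c=-R.T@z['t'].reshape(3)
def hit(u,v,h):
    q=cv2.undistortPoints(np.array([[[u,v]]],float),z['K'],z['D'])[0,0]; d=R.T@np.r_[q,1]; return c+d*(h-c[2])/d[2]
f=lambda x,y,h: hit(210+x/4.444,115+y/4.444,h)
C=f(210,197,.0245); print('hub',C)
for x,y in((185,115),(295,172),(125,228)):
    p=f(x,y,.033)-C; print(np.hypot(*p[:2]),np.degrees(np.arctan2(p[1],p[0]))%90)
A=att(a,0)
move_linear(O+a*.107,feed=.12); print(get_wrist_force(),get_position())
move_gripper(.034,grip_force=60); print('w',get_width(),get_wrist_force())
hit1=move_linear(O+a*.19,feed=.12); print('lift',get_wrist_force(),get_width(),get_time_s())
snap('scene','s1'); im=np.load('pics/s1.npz')['im']; u,v=proj('s1',O+a*.083)[0].astype(int); print(u,v)
cv2.imwrite('pics/s1c.png',cv2.resize(im[v-40:v+30,u-45:u+45],None,fx=8,fy=8,interpolation=cv2.INTER_CUBIC)[:,:,::-1])
```

```text
hub [ 0.47170093 -0.09685812  0.0245    ]
0.027008049766367597 16.192100148512566
0.027048782887561323 19.185653142999787
0.027199773221866168 17.312320767614864
[ 0.54580957 -0.93148222  0.73041718] [0.49130218 0.12464158 0.14233041]
w 0.034869565923546404 [-1.12203624 -2.86376452  5.60706477]
lift [-0.11547265  0.5218202  -1.92452222] 0.03487937719446674 5.7333
246 219
```

View pics/s1c.png

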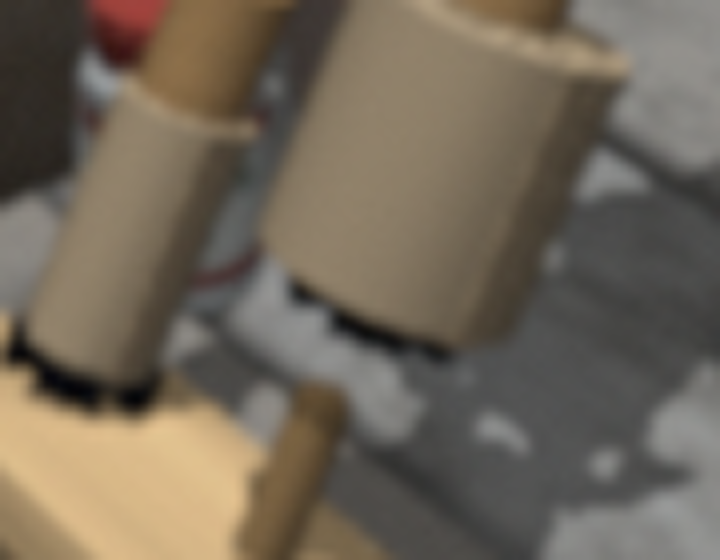

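Roll is off the peg. The foot shows black posts from (340,325) to (450,350) and at (295,290), with a notch near (318,303). Next I fit the held pose and the foot phase.

```bash
cat > phase.py <<'E'
from fit import *
def fitroll(c,names,x0,r=.09,zmin=.06,above=None):
    P=np.vstack(pts(c,r,zmin,.3,names))
    x=np.array(x0,float)
    for k in range(3):
        A=axis(x); Q=P-x[:3]; z=Q@A; rr=np.linalg.norm(Q-z[:,None]*A,axis=1)
        m=(z<.104)&(z>.012)&(rr<.055)&(rr>.022)
        x=least_squares(res,x,args=(P[m],),loss='soft_l1',f_scale=.002).x
    return x,m.sum(),np.median(abs(res(x,P[m])))
def prof(name,x,zs=(.009,.011)):
    A=axis(x); e=np.cross([0,1,0],A); e/=np.linalg.norm(e); g=np.cross(A,e)
    im=np.load(f'pics/{name}.npz')['im'].astype(np.float32).mean(2); z0=np.load(f'pics/{name}.npz'); c=-z0['R'].T@z0['t'].reshape(3)
    out=[]
    for d in range(0,360,5):
        n=np.cos(np.radians(d))*e+np.sin(np.radians(d))*g
        v=[]
        for h in zs:
            X=x[:3]+A*h+.0275*n
            if n@(c-X)/np.linalg.norm(c-X)<.1: continue
            u=proj(name,X)[0]; v.append(cv2.getRectSubPix(im,(1,1),(float(u[0]),float(u[1])))[0,0])
        if v: out.append((d,int(np.mean(v))))
    return out
E
python3 - <<'E'
from phase import *
from plan import O,a
T=O+a*.083; x0=[*T,a[0]/a[2],a[1]/a[2]]
x,n,m=fitroll((T+a*.06)[:2],('s1',),x0)
print(x[:3],'exp',T,axis(x),a,n,m)
for zs in((.005,),(.009,),(.012,)): print(zs,prof('s1',x,zs))
E
```

```text
[0.48964007 0.13579578 0.12024053] exp [0.49100397 0.1370837  0.12113122] [-0.02001135 -0.50583631  0.86239734] [-0.01200037 -0.50501566  0.86302675] 1344 0.0008193277270121986
(0.005,) [(50, 86), (55, 78), (60, 72), (65, 62), (70, 53), (75, 50), (80, 59), (85, 78), (90, 99), (95, 111), (100, 111), (105, 81), (110, 48), (115, 38), (120, 38), (125, 36), (130, 34), (135, 36), (140, 44), (145, 39), (150, 37), (155, 47), (160, 58), (165, 60), (170, 54), (175, 44), (180, 37), (185, 39), (190, 42), (195, 50), (200, 57), (205, 63), (210, 67)]
(0.009,) [(50, 115), (55, 109), (60, 103), (65, 91), (70, 82), (75, 76), (80, 69), (85, 66), (90, 72), (95, 73), (100, 79), (105, 70), (110, 55), (115, 46), (120, 46), (125, 44), (130, 44), (135, 41), (140, 37), (145, 40), (150, 43), (155, 45), (160, 49), (165, 49), (170, 45), (175, 46), (180, 51), (185, 57), (190, 64), (195, 69), (200, 72), (205, 73), (210, 73)]
(0.012,) [(50, 124), (55, 123), (60, 122), (65, 119), (70, 116), (75, 115), (80, 110), (85, 110), (90, 105), (95, 104), (100, 103), (105, 101), (110, 97), (115, 95), (120, 93), (125, 91), (130, 91), (135, 85), (140, 84), (145, 82), (150, 82), (155, 82), (160, 80), (165, 76), (170, 75), (175, 76), (180, 79), (185, 81), (190, 81), (195, 79), (200, 77), (205, 75), (210, 74)]
```

Run:
```python
from phase import *
from plan import O,a,att
up=Ro.from_euler('z',12.5,degrees=True)*att(np.array([0,0,1.]),0)
p=np.array(get_position()); move_linear(p+[0,0,.05],feed=.2)
move_linear([.470,-.0975,.262],feed=.12,attitude=up.as_quat()); hold(.3)
print(get_time_s(),get_wrist_force(),get_width(),get_position())
snap('scene','s2');snap('top','t2')
T=np.array([.470,-.0975,.155])
for n in(('s2',),('t2',),('s2','t2')):
    x,k,m=fitroll(T[:2],n,[*T,0,0],zmin=.15); print(n,x[:3].round(4),axis(x).round(4),k,m)
    if n==('s2',): xs=x
for zs in((.004,),(.007,),(.010,)): print(zs,prof('s2',xs,zs))
im=np.load('pics/s2.npz')['im']; u,v=proj('s2',T-[0,0,.02])[0].astype(int)
cv2.imwrite('pics/s2c.png',cv2.resize(im[v-60:v+40,u-60:u+60],None,fx=6,fy=6,interpolation=cv2.INTER_CUBIC)[:,:,::-1])
```

```text
8.15 [ 0.27941248  0.25020262 -2.67310276] 0.03479001449101623 [ 0.4700005  -0.09743628  0.26196263]
('s2',) [ 0.4688 -0.0972  0.1548] [-0.0066 -0.0136  0.9999] 1049 0.0007627903406357411
('t2',) [ 0.4704 -0.0943  0.1522] [-0.0031 -0.0161  0.9999] 66 0.0001044681173065394
('s2', 't2') [ 0.469  -0.0971  0.1533] [-0.0072 -0.0105  0.9999] 1099 0.000822139334232419
(0.004,) [(50, 74), (55, 81), (60, 88), (65, 92), (70, 94), (75, 91), (80, 91), (85, 100), (90, 112), (95, 124), (100, 131), (105, 131), (110, 122), (115, 107), (120, 91), (125, 86), (130, 92), (135, 89), (140, 79), (145, 82), (150, 89), (155, 91), (160, 93), (165, 99), (170, 110), (175, 118), (180, 119), (185, 117), (190, 111), (195, 103), (200, 94), (205, 84), (210, 75)]
(0.007,) [(50, 64), (55, 67), (60, 71), (65, 73), (70, 76), (75, 73), (80, 72), (85, 73), (90, 82), (95, 96), (100, 104), (105, 106), (110, 100), (115, 85), (120, 64), (125, 53), (130, 53), (135, 53), (140, 52), (145, 56), (150, 60), (155, 60), (160, 66), (165, 77), (170, 88), (175, 94), (180, 94), (185, 91), (190, 84), (195, 78), (200, 71), (205, 64), (210, 62)]
(0.01,) [(50, 63), (55, 63), (60, 64), (65, 64), (70, 67), (75, 67), (80, 66), (85, 65), (90, 68), (95, 73), (100, 77), (105, 78), (110, 77), (115, 70), (120, 58), (125, 51), (130, 50), (135, 51), (140, 52), (145, 54), (150, 54), (155, 54), (160, 59), (165, 66), (170, 71), (175, 72), (180, 72), (185, 70), (190, 65), (195, 63), (200, 62), (205, 60), (210, 60)]
```

View pics/s2c.png

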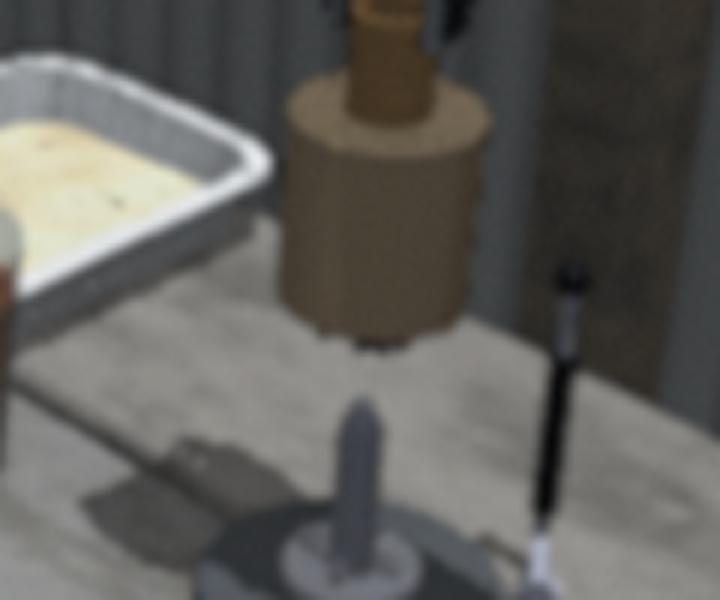

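The roll hangs upright over the spindle with a post facing the camera, which puts the notch phase about 10° from the ribs. I correct the tilt, offset and yaw, then lower with force guarding.

```bash
cat > low.py <<'E'
from phase import *
from plan import att
C=np.array([.4715,-.0973])
tilt=Ro.align_vectors([[0,0,1.]],[[-.006,-.013,1]])[0]
def q(yaw): return (tilt*Ro.from_euler('z',yaw,degrees=True)*att(np.array([0,0,1.]),0)).as_quat()
E
python3 - <<'E'
from low import *
move_linear([*C,.235],feed=.08,attitude=q(22.5)); hold(.2); f0=np.array(get_wrist_force())
r=move_linear([*C,.152],feed=.05,until_force=8); print(r,get_position(),np.array(get_wrist_force())-f0,get_wrist_torque())
if not r:
    r=move_linear([*C,.1285],feed=.025,until_force=8); print(r,get_position(),np.array(get_wrist_force())-f0,get_wrist_torque())
print(get_time_s(),get_width(),f0)
E
```

```text
False [ 0.47172263 -0.09735712  0.15227001] [-0.98832413 -0.51804695 -0.4593126 ] [0.00966433 0.0506537  0.03719233]
True [ 0.47137022 -0.09722167  0.13059475] [-1.56223067  0.32245611  7.53051195] [ 0.06143178  0.32328387 -0.01358233]
11.5583 0.03492925179854085 [ 0.4262786   0.4430009  -2.01169486]
```

Run:
```python
from low import *
snap('scene','s3');snap('top','t3')
for n in(('s3',),('s3','t3')):
    x,k,m=fitroll(C,n,[*C,.025,0,0],r=.06,zmin=.035); print(n,x[:3].round(4),axis(x).round(4),k,m)
print(get_wrist_force())
move_gripper(.05); hold(.3); print(get_wrist_force(),get_time_s(),get_width())
snap('scene','s4');snap('top','t4')
for n in(('s4',),('s4','t4')):
    x,k,m=fitroll(C,n,[*C,.025,0,0],r=.06,zmin=.035); print(n,x[:3].round(4),axis(x).round(4),k,m)
```

```text
('s3',) [ 0.4687 -0.0983  0.0228] [ 0.0074 -0.001   1.    ] 857 0.0008387647100924489
('s3', 't3') [ 0.4687 -0.0983  0.0228] [ 0.0074 -0.0013  1.    ] 858 0.0008396151602462314
[-0.85815429 -0.65031115  5.15389652]
[ 0.78410576 -0.14327971  0.50478437] 12.2583 0.050038718583368745
('s4',) [ 0.4692 -0.0982  0.0227] [0.0015 0.0039 1.    ] 854 0.0007697447236048906
('s4', 't4') [ 0.4692 -0.098   0.0227] [8.0e-04 2.1e-03 1.0e+00] 858 0.0007782664474443139
```

```bash
cat > arm.py <<'E'
from low import *
S=np.array([.4705,-.0975])
def geo(rod,pv0):
    # refine pivot: |P-S|=.088,|P-rod|=.052 near pv0
    P=least_squares(lambda p:[np.linalg.norm(p-S)-.088,np.linalg.norm(p-rod)-.052],pv0).x
    # closed rod: |r-P|=.052, |r-S|=.049, ccw of the present
    th0=np.arctan2(*(rod-P)[::-1]); g=np.linspace(0,2.0,2001)
    r=P+.052*np.stack([np.cos(th0+g),np.sin(th0+g)],1); d=np.linalg.norm(r-S,axis=1)
    i=np.argmax(d<=.049); return P,th0,g[i],r[i]
E
python3 - <<'E'
from arm import *
z=np.load('pics/t0.npz'); R=z['R']; c=-R.T@z['t'].reshape(3)
def hit(u,v,h):
    q_=cv2.undistortPoints(np.array([[[u,v]]],float),z['K'],z['D'])[0,0]; d=R.T@np.r_[q_,1]; return (c+d*(h-c[2])/d[2])[:2]
pv=hit(180+610/4.5,140+450/4.5,.036); ball=hit(180+710/4.5,140+412/4.5,.172); print('pv',pv,'ball',ball,np.linalg.norm(pv-S),np.linalg.norm(pv-ball))
for rod in (ball,np.array([.426,-.1785])):
    P,th,g,rc=geo(rod,pv); print(rod,'P',P,'th0',th,'swing',g,'closed rod',rc)
p=get_position(); move_linear([p[0],p[1],.26],feed=.15); move_gripper(0.0)
print(get_time_s(),get_wrist_force())
snap('top','t5');snap('scene','s5')
for n in ('t5','s5'):
    Q=pts((.425,-.178),.025,.13,.175,(n,))[0]; print(n,len(Q),Q.mean(0),np.median(Q,0))
E
```

```text
pv [ 0.39623887 -0.13578081] ball [ 0.42802072 -0.17907823] 0.0835472101852475 0.053709889683220796
[ 0.42802072 -0.17907823] P [ 0.39353225 -0.14016106] th0 -0.8456570220346583 swing 0.856 closed rod [ 0.44552947 -0.13962324]
[ 0.426  -0.1785] P [ 0.39267707 -0.1385803 ] th0 -0.8752230892829598 swing 0.865 closed rod [ 0.44467435 -0.13911189]
13.9083 [-0.07805609 -0.69850968  0.87834197]
t5 0 [nan nan nan] [nan nan nan]
s5 45 [ 0.42324723 -0.17855317  0.15534813] [ 0.42300331 -0.17851526  0.15996066]<stdin>:12: RuntimeWarning: Mean of empty slice.
  ret = um.true_divide(
  return _methods._mean(a, axis=axis, dtype=dtype,
```

Run:
```python
from arm import *
r0=np.array([.426,-.1785]); r1=np.array([.445,-.1393]); u=(r1-r0)/np.linalg.norm(r1-r0)
Q=(Ro.from_euler('z',np.degrees(np.arctan2(u[1],u[0]))-90,degrees=True)*att(np.array([0,0,1.]),0)).as_quat()
st=r0-u*.037; en=r1+u*.0
move_linear([*st,.25],feed=.15,attitude=Q)
print(move_linear([*st,.138],feed=.12,until_force=6),get_position(),get_time_s())
hold(.2); f0=np.array(get_wrist_force())
r=move_linear([*en,.138],feed=.05,until_force=5)
p=np.array(get_position()); print(r,p,'remaining along u to closed rod',(r1-p[:2])@u,np.array(get_wrist_force())-f0,get_time_s())
snap('scene','s6'); im=np.load('pics/s6.npz')['im']
cv2.imwrite('pics/s6c.png',cv2.resize(im[110:260,270:420],None,fx=4,fy=4,interpolation=cv2.INTER_CUBIC)[:,:,::-1])
```

```text
False [ 0.4104315  -0.21194073  0.13858643] 16.1083
True [ 0.43774635 -0.1506518   0.13756579] remaining along u to closed rod 0.013378893295458784 [-1.59750425  0.96253779  0.51814433] 17.5167
```

View pics/s6c.png

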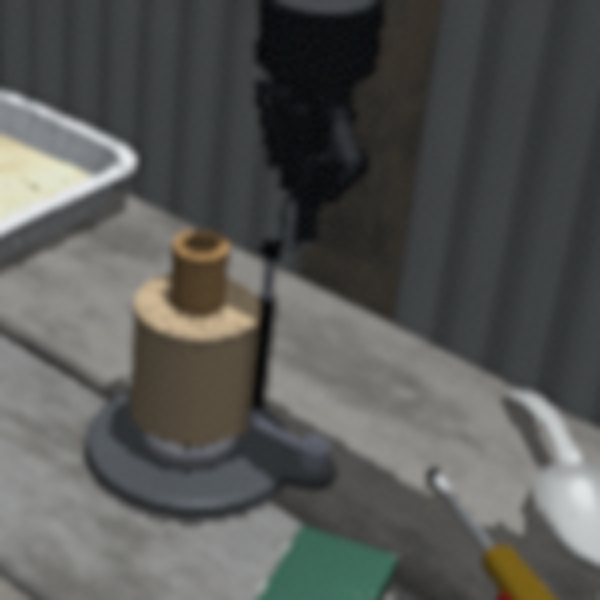

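The sleeve at (262,350) now lies next to the paper edge, the roll is seated on the hub, and the fingertips are behind the rod. I retreat and measure the arm.

Run:
```python
from arm import *
p=np.array(get_position()); u=np.array([.437,.899])
move_linear([*(p[:2]-u*.04),p[2]],feed=.1); move_linear([*(p[:2]-u*.04),.28],feed=.15); hold(.3)
snap('scene','s7');snap('top','t7')
for n in ('s7','t7'):
    Q=pts((.44,-.145),.035,.14,.18,(n,))[0]
    Q=Q[np.linalg.norm(Q[:,:2]-S,axis=1)>.026]
    if len(Q): m=np.median(Q,0); print(n,len(Q),m,'dist to axis',np.linalg.norm(m[:2]-S),np.degrees(0)); 
x,k,m=fitroll(S,('s7',),[*C,.025,0,0],r=.06,zmin=.035); print(x[:3],axis(x))
P=np.array([.393,-.139])
print(get_time_s(),get_wrist_force())
a=np.load('pics/s7.npz')['im'][110:260,270:420]; b=np.load('pics/t7.npz')['im'][170:270,260:360]
cv2.imwrite('pics/m7.png',np.hstack([cv2.resize(i,(400,400),interpolation=cv2.INTER_CUBIC) for i in(a,b)])[:,:,::-1])
```

```text
s7 45 [ 0.44283046 -0.13528789  0.16298823] dist to axis 0.046835119138001466 0.0
t7 31 [ 0.44812112 -0.13441789  0.16745144] dist to axis 0.04317111753015999 0.0
[ 0.46911643 -0.0967855   0.02263726] [-0.0015536   0.00298787  0.99999433]
19.6083 [0.12284542 0.1352658  0.02981481]
```

View pics/m7.png

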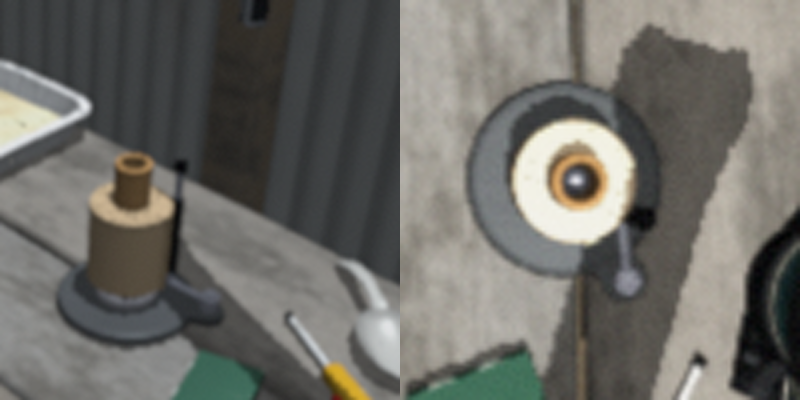

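Both views show the sleeve against the paper: ball at (180,165) on the left and (642,217) on the right. Its measured distance to the spindle axis is at or below the 49 mm touching distance, so I hand in.

```bash
python3 -c "
from station import *
hold(.3); close_job(); print(get_time_s())"
```

```text
the job is handed in; nothing more can be done
the job is handed in; nothing more can be done
```

The full roll is on the stand, fully seated on the hub, and the tension arm's sleeve lies against the paper. The job was handed in at about 20 s on the robot's clock; the hand-in reports no verdict.

**What I did:**
- I gripped the bare core, lifted the roll off the leaning peg and turned it upright over the spindle.
- I matched the notches to the ribs from the camera images and lowered under force guard. The roll went straight down over the ribs on the first try, with a contact force of about 8 N.
- I released it and pushed the tension rod in with closed fingers until the force guard stopped the push.

**Last checks:**
- **Height:** the depth fit puts the roll's origin at z about 22.7 mm, against 24.5 mm for the seat. I put this down to camera bias: the same fit read the stand up to about 2 mm low. A roll standing on the ribs would read 34.5 mm.
- **Position and tilt:** the roll is within about 2 mm of the spindle axis and within 0.004 rad of upright.
- **Tension arm:** the rod measured 43 mm (top camera) and 47 mm (scene camera) from the spindle axis. The touching distance is 49 mm, so the two readings disagree by a few millimetres, but both mean contact. The last pictures show the sleeve on the paper.
- **Not measured:** I did not measure the used roll, cup or shaker again at the end. No motion came near them and I saw no unexpected forces.
- **Grip width:** while holding the core the gripper read 34.9 mm, though the core is 38 mm. I never explained this, but it had no visible effect.

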